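Load a casting into the curing box past its sprung flap

ROBOT

A 7-joint arm with a two-finger parallel gripper is mounted at the origin on the work surface. World frame = base frame: x ahead of the robot, y to its left, z up, the work surface at z = 0. Lengths are in m, angles in degrees, forces in N, time in s.
With the tool pointing down it reaches from about 0.425 to 0.875 m from the base axis. Payload 4.7 kg.
Tool frame: the origin (TCP) lies at the very end of the fingers, on their centre line; the grasp point (between the pads) lies 19 mm behind it; z points along the fingers, y is the direction in which the jaws open and shut (so a half turn about z gives the same grasp; the last joint's range is limited). The gripper opens to 87 mm and grips with 3 to 60 N. Pads are 19 mm wide; open, the fingers measure 117 mm over their backs; the gripper's body (75 mm by 190 mm) begins 51 mm behind the grasp point.
Start: joints at [-71.843, 18.392, -4.016, 83.108, 1.295, 78.541, -3.26], TCP at [0.194, 0.62, 0.196] pointing down, gripper open.
Joint ranges: [-163.93, 163.93], [-17.29, 119.83], [-79.2, 71.16], [3.27, 140.29], [-89.18, 269.18], [5.43, 117.66], [-154.24, 154.24]. Speed limits (degrees/s): [147.25, 147.25, 180, 180, 180, 180, 180].

INTERFACE

Orientations are given as [roll, pitch, yaw] about the fixed x, y, z axes, in that order (R = Rz(yaw) Ry(pitch) Rx(roll)).
In Python, from cell import * gives the robot as it stands.
- The arm moves only by the tool arm_command, never from a script. Its argument "targets" is a list that holds one entry, the list of rows, each a list of 7 numbers: the shift along the tool's x, y, z in m, then the turn, a rotation vector about the tool's x, y, z in degrees, then the gripper's target within -1 to 1 (shut at 1, half-way at 0, fully open at -1). In form: [[[tx, ty, tz, rx, ry, rz, claw], ...]]. A call has 1 to 10 rows; each row is the pose to reach, as a shift and turn from the pose commanded when the call began, along the tool's axes at that moment; what a row does not reach only later rows make up. A row lasts 1/10 s, in which the tool goes at most 50 mm and 8.59 degrees, less where a joint would pass 70% of its speed; a pose out of reach is approached as far as the arm can. A call with a gripper value outside its range is refused whole. The fingers move at their own pace and stop on an object; "newtons" is the grip in N (left out, the last holds). Time passes only in rows, so rows that repeat a pose let the fingers close. It gives the time, the measured TCP pose, the force and the opening at its end, in the units of the state.
- get_obs(): the state, without advancing time (a new reading comes with each control period).
- read_camera(name): name is "scene" or "top" or "wrist"; returns a dict with "img" (400x640x3 uint8, red, green, blue), "z_map" (400x640 float32, m along the optical axis (not along the pixel's ray), 0 where there is no reading), "K" (3x3 intrinsics, pixels), "origin" and "attitude" of the camera in the world. Camera axes: x right, y down, z forward; pixel columns grow to the right and rows downward; lengths in m; the calibration is good to about 2 mm. A picture is of the moment at which its call begins.
- sign_off(): hands the job in, once; it reports no verdict.
Trained networks look in the newest picture that a camera, given by its name, has taken for a name from the list of things; names that differ only in an ending like _2 or _b are one class to them, and where a whole thing is asked for, a point or a joint stands for the part that bears it (a point fixed in the world has none). Each returns a list of dicts, best first, with "conf" (0 to 1); they miss things now and then, are a little off and sometimes report something else, mostly with a low value. They report only what shows in the picture. A call takes as long as a camera call.
- search_frame(thing, camera): "position" ([column, row] in pixels, amid what is visible of it).
The state is a dict: "time_s": time; "qpos": joint angles; "joint_velocities": joint speeds; "effort": joint torques, N m; "tool_pos": TCP position; "tool_rot": TCP orientation; "force": force on the tool from outside, world axes, zero at the start; "wrist_torque": the same for the moment, N m; "grip_width": finger opening in m.
Only numpy, scipy, OpenCV 4.12 (cv2) and the standard library are available. Lean on these libraries where they do the work, as an engineer would, in place of code of your own. Each camera call takes 0.05 s, during which the arm holds its last target.

TASK

Put the holder with the orange grip (the amber beetle casting) into the curing box for its final cure: push it down through the sprung flap, feel for the slot of the loose insert underneath and lower the holder gently, without forcing it, until it stands fully home and the flap has sprung shut round its stem, then let go. Leave the other two holders in the stand and do not disturb anything else on the bench.

Things in the scene. Friction and masses are not known exactly. Their poses are not given: they have to be found in the camera images.
- holder_amber_grip (a point): Centre of the orange grip of the holder to load, 123 mm above its underside. Axes: z up, x across the thickness, y across the width; alike after a half turn about z. The grip is 12 mm thick (x), 26 mm wide (y), 50 mm tall; 25 mm below this point is the top of a black collar 30 (x) x 34 (y) x 3 mm. Take it from above, across the 12 mm. Holder about 0.12 kg.
- holder_amber_foot (a point): Middle of the underside of the same holder. From here up: frame plate with the amber casting, 10 mm thick (x), 60 mm wide (y), 43 mm tall; stem 8 (x) x 12 (y) mm; collar from 95 to 98 mm; grip from 98 to 148 mm. It starts in one of the stand's slots, 10 mm above the bench, 20 mm deep with 1.5 mm play each side: lift it straight up 30 mm or more.
- holder_blue_grip (a point): Centre of the grip of a like holder with a blue grip, in another slot of the stand; not to be moved.
- holder_green_grip (a point): Centre of the grip of a like holder with a green grip, in another slot of the stand; not to be moved.
- stand: White block with three slots in a row, 85 mm apart along its y, for the holders' plates (which lie along its y); 60 (x) x 270 (y) x 30 mm high, fixed to the bench; origin at the centre of its underside.
- cure_box: White UV curing box, fixed to the bench. Origin on the bench below the middle of the loading mouth; z up, x away from its front door. It reaches x -85 to +135 mm, y -130 to +130 mm; flat top 140 mm up, with a control strip beyond x = +68 mm, 18 mm higher (dial 31 mm higher). Pressing the holder against box, flap or insert with 20 N or more counts as forcing.
- mouth (a point): Loading point on the plane of the box's top, 140 mm above the box's origin; axes as the box. The mouth around it runs x -22 to +29 mm, y -42 to +42 mm and is filled by the steel flap. The holder's plate goes in along y, centred on y = 0.
- insert_top (a point): Nominal middle of the slot in the flat top (90 x 84 mm) of a lift-out insert under the flap, 56 mm below the mouth; axes as the box. The insert is loose: its real slot is up to 12 mm either way along x (y and yaw are true), hidden below the shut flap and its notch, to be felt for with the plate's lower edge. Slot 13 (x) x 63 mm, square-edged, 39 mm deep. This point does not follow the insert.
- home (a point): Nominal floor of that slot, 95 mm below the mouth: the holder's underside when fully home (grip centre then 28 mm above the box's top, collar 2 mm above the flap); real x as the slot. The insert stands on soft feet (starting to give at 2 to 3 N, then about 3 N per mm, 2.5 mm travel) and shifts along x when pushed sideways by more than about 9 N.
- flap (a joint): Angle of the sprung flap: 0 shut, flush with the box's top; up to 1.42 rad as it swings down into the box. Started at the mouth's middle it takes 3 to 4 N (more than the holder weighs), near the hinge far more. Once open it leans on the plate, pushing it to the box's -x with 3 to 4 N (so the held holder tips a little), until the plate's top is 35 to 49 mm below the mouth; then it springs shut round the stem and bars the way back.
- hinge (a point): Middle of the flap's hinge line (along y), at x = +29 mm from the mouth. The flap is steel with nylon rollers at its free edge, 50 mm from hinge to free edge, 81 mm wide; its free edge, towards the front door, has a notch 20 mm wide (y) and 39 mm deep (x) that lets the stem through.
- mould_pink: Pink mould tray, 85 x 110 x 32 mm, bystander; origin at the centre of its underside.
- mould_purple: Purple mould tray, 85 x 110 x 32 mm, bystander; origin at the centre of its underside.
- mix_cup: Clear mixing cup, 72 mm across, 90 mm tall, bystander; origin at the centre of its underside.
- resin_bottle: White bottle with a blue cap, 70 mm across, 170 mm tall, bystander; origin at the centre of its underside.
- spatula: Spatula lying on the bench beside the stand, 180 mm long, bystander.

How it is judged:
By the outcome, as a careful person would: the job done as asked, in the order asked, and still so for the second after the job is handed in, with the robot touching nothing.
It also fails if it takes over 72 s, if anything falls off the work surface, if the arm or the gripper's body presses on something with over 40 N, if the wrist force passes 120 N, or if a joint passes its speed limit or range.

## Working session

There is one attempt and no reset: what is moved stays moved. The work goes in short steps, Python scripts to look and compute and a tool call to move; the robot and the scene stay as the last step left them, time stands still between calls to the robot, and variables do not carry over. Pictures are saved under pics/ and viewed, and the job is handed in when it is done.

Besides the shell and the picture viewer there is one more tool, called as name(argument=value, ...) on one line, values as JSON. arm_command: Moves the arm, as the interface text tells. Its arguments: {"type":"object","properties":{"targets":{"type":"array","items":{"type":"array","items":{"type":"array","items":{"type":"number"}}}},"newtons":{"type":"number"}},"required":["targets"]}

```bash
ls; mkdir -p pics
cat > h.py <<'E'
from cell import *
import numpy as np, cv2
def shot(n,tag):
    c=read_camera(n); cv2.imwrite(f'pics/{tag}.png',c['img'][:,:,::-1]); np.savez(f'pics/{tag}.npz',**c); return c
def Rm(c):
    a=np.array(c['attitude'],float)
    if a.shape==(3,3): return a
    if a.size==4: raise Exception(a)
    r,p,y=np.radians(a)
    cx,sx,cy,sy,cz,sz=np.cos(r),np.sin(r),np.cos(p),np.sin(p),np.cos(y),np.sin(y)
    return np.array([[cz,-sz,0],[sz,cz,0],[0,0,1]])@np.array([[cy,0,sy],[0,1,0],[-sy,0,cy]])@np.array([[1,0,0],[0,cx,-sx],[0,sx,cx]])
def cloud(c):
    z=c['z_map']; v,u=np.mgrid[0:400,0:640]; K=np.array(c['K'])
    p=np.stack([(u-K[0,2])/K[0,0]*z,(v-K[1,2])/K[1,1]*z,z],-1)
    P=p@Rm(c).T+np.array(c['origin']); P[z==0]=np.nan; return P
E
python3 - <<'E'
from h import *
print(get_obs())
for n in ['scene','top','wrist']:
    c=shot(n,n+'0'); print(n,c['origin'],c['attitude'],c['K'])
    for t in ['holder_amber_grip','holder_blue_grip','holder_green_grip','stand','cure_box','mouth','flap','hinge']:
        try: r=search_frame(t,n)
        except Exception as e: r=e
        P=cloud(c)
        print(t,[(x['position'],round(x['conf'],2),P[int(x['position'][1]),int(x['position'][0])].round(4)) for x in r[:2]] if isinstance(r,list) else r)
E
```

```text
pics
{'time_s': 0.0, 'qpos': array([-71.84418692,  18.43670305,  -4.01543578,  83.17605315,
         1.29529016,  78.53869084,  -3.25936075]), 'joint_velocities': array([-0.02855334, -0.05231791, -0.01555495, -0.01613057, -0.03056049,
       -0.04843231,  0.03149148]), 'effort': array([ 4.11750925e-04, -4.91276872e+01, -4.03775359e-01, -3.12528992e+01,
       -6.39540888e-02,  4.35813633e-02,  1.71979000e-04]), 'tool_pos': array([0.19368842, 0.61984527, 0.19537815]), 'tool_rot': array([-1.79893810e+02,  6.05050947e-03,  1.62654574e+02]), 'force': array([ 0.65684649,  0.38361712, -0.62361912]), 'wrist_torque': array([-0.00516787,  0.00831395, -0.07570572]), 'grip_width': 0.08651174287644613}
scene [1.08265558 0.40768105 1.11916483] [-145.82582672    0.97469979  123.45349003] [[475.32822056   0.         319.77080949]
 [  0.         475.32822056 200.41308715]
 [  0.           0.           1.        ]]
holder_amber_grip [([402.3, 231.7], 0.86, array([0.4856, 0.2346, 0.108 ]))]
holder_blue_grip [([369.3, 218.6], 0.72, array([0.4982, 0.1484, 0.1102])), ([232.2, 172.2], 0.27, array([ 0.5867
[... 1117 characters left out ...]
([424.6, 191.1], 0.83, array([ 0.5511, -0.2528,  0.1451]))]
mouth [([422.6, 193.2], 0.57, array([ 0.5464, -0.2489,  0.1409]))]
flap [([420.1, 201.1], 0.71, array([ 0.5261, -0.2435,  0.1435])), ([247.7, 130.2], 0.63, array([0.7248, 0.2157, 0.0083]))]
hinge [([425.6, 195.5], 0.86, array([ 0.5419, -0.2574,  0.1366])), ([230.9, 215.6], 0.36, array([0.4787, 0.223 , 0.1614]))]
wrist [0.13025935 0.64058279 0.38538769] [ 1.65847122e+02 -4.48490412e-02  7.26339141e+01] [[290.72147031   0.         319.20054677]
 [  0.         290.72147031 196.93810164]
 [  0.           0.           1.        ]]
holder_amber_grip []
holder_blue_grip []
holder_green_grip []
stand []
cure_box []
mouth []
flap []
hinge []
```

View pics/scene0.png

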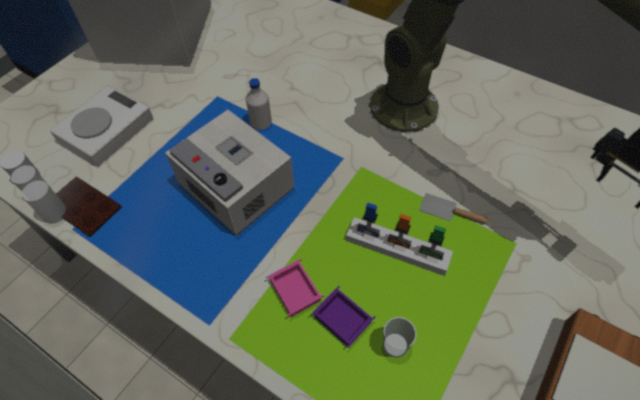

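View pics/top0.png

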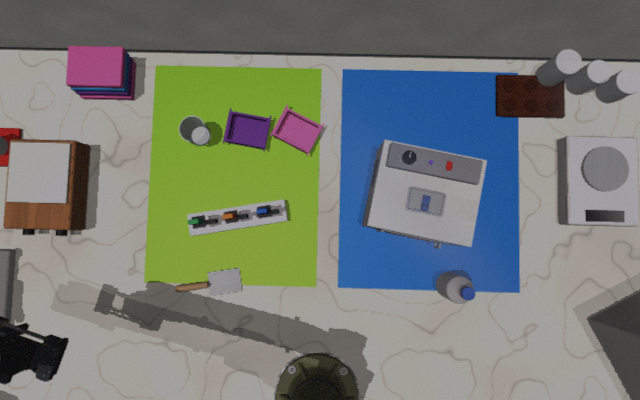

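Run:
```python
import cv2
a=cv2.imread('pics/scene0.png')[70:300,130:290]; cv2.imwrite('pics/s0c.png',cv2.resize(a,None,fx=2.5,fy=2.5))
a=cv2.imread('pics/top0.png')[130:260,360:500]; cv2.imwrite('pics/t0c.png',cv2.resize(a,None,fx=4,fy=4))
a=cv2.imread('pics/top0.png')[160:280,170:300]; cv2.imwrite('pics/t0d.png',cv2.resize(a,None,fx=4,fy=4))
```

```text
(no output)
```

View pics/s0c.png

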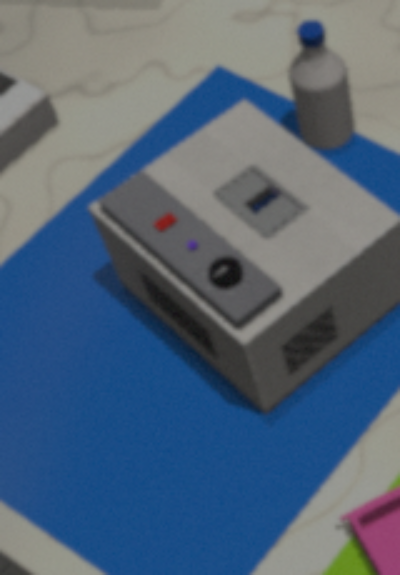

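View pics/t0c.png

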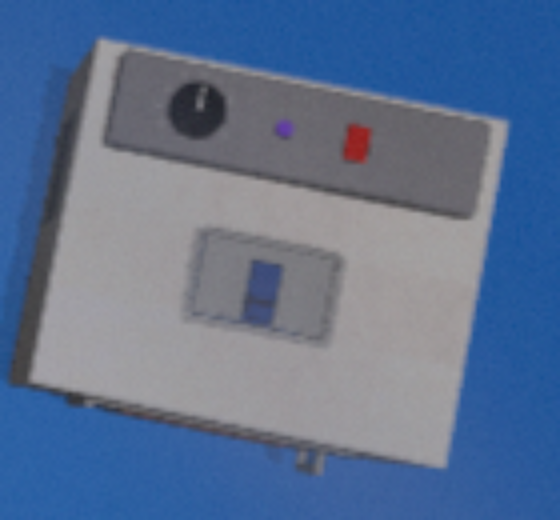

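View pics/t0d.png

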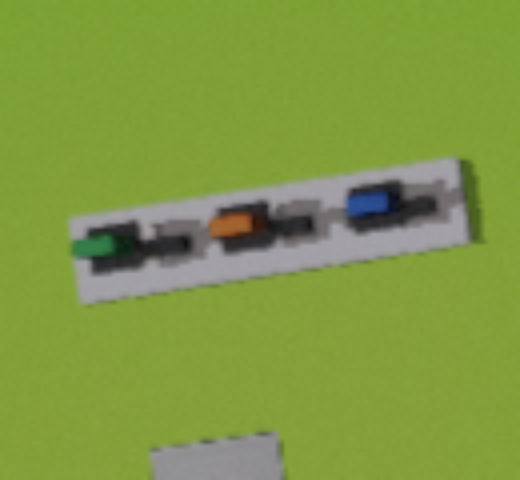

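The scene and top views show three holders in the white stand, with the amber one in the middle (top view about 230,215). The box is at top (425,192), with its control strip at +x. The flap and its blue notch are at top (426,202). Next I fit the geometry.

Run:
```python
from h import *
for n in ['top0','scene0']:
    c=dict(np.load(f'pics/{n}.npz')); P=cloud(c); im=c['img'].astype(int)
    bench=P[...,2][(abs(P[...,0]-.6)<.1)&(abs(P[...,1]-0)<.1)]; print(n,'bench',np.nanmedian(bench))
    def rect(m,t):
        q=P[m][:,:2]; r=cv2.minAreaRect((q*1000).astype(np.float32)); print(t,m.sum(),np.round(r[0],1),np.round(r[1],1),round(r[2],2),'medz',np.median(P[m][:,2]).round(4))
    X,Y,Z=P[...,0],P[...,1],P[...,2]
    m=(Z>.130)&(Z<.175)&(X>.4)&(X<.75)&(Y<-.08)&(Y>-.42)
    m=cv2.morphologyEx(m.astype(np.uint8),cv2.MORPH_OPEN,np.ones((5,5)))>0
    rect(m,'boxtop+strip')
    m2=(Z>.134)&(Z<.147)&m; rect(m2,'flat')
    m=(Z>.02)&(Z<.04)&(X>.35)&(X<.6)&(Y>.05)&(Y<.4)
    m=cv2.morphologyEx(m.astype(np.uint8),cv2.MORPH_OPEN,np.ones((3,3)))>0
    rect(m,'stand')
    hsv=cv2.cvtColor(c['img'],cv2.COLOR_RGB2HSV)
    reg=(X>.35)&(X<.6)&(Y>.05)&(Y<.42)&(Z>.06)
    for nm,lo,hi in [('amber',5,20),('green',60,90),('blue',100,125)]:
        mm=reg&(hsv[...,0]>=lo)&(hsv[...,0]<=hi)&(hsv[...,1]>120)&(hsv[...,2]>50)
        if mm.sum()>3: print(nm,mm.sum(),np.median(P[mm],0).round(4),P[mm][:,2].min().round(3),P[mm][:,2].max().round(3), np.argwhere(mm).mean(0))
```

```text
top0 bench 0.0020531337751446
boxtop+strip 8977 [ 548.4 -262.5] [261.3 221.5] 79.78 medz 0.1422
flat 6665 [ 548.4 -262.5] [261.3 221.5] 79.78 medz 0.1413
stand 1496 [476.1 229.7] [ 60.2 270.5] 10.41 medz 0.0315
amber 64 [0.4763 0.228  0.1587] 0.108 0.164 [215.828125 228.6875  ]
green 45 [0.4616 0.3117 0.1597] 0.156 0.164 [221.13333333 193.66666667]
blue 51 [0.4928 0.1476 0.1593] 0.107 0.166 [210.45098039 261.37254902]
scene0 bench 0.0014694517184656863
boxtop+strip 6263 [ 549.3 -262.1] [265.3 222.9] 80.12 medz 0.1419
flat 4445 [ 549.3 -262.1] [265.3 222.9] 80.12 medz 0.1409
stand 1781 [477.2 229.6] [ 65.8 270.2] 10.91 medz 0.0304
amber 135 [0.4815 0.2314 0.1441] 0.112 0.163 [221.68888889 403.52592593]
green 40 [0.4641 0.3146 0.1579] 0.144 0.162 [229.4 439.5]
blue 58 [0.4954 0.1489 0.1565] 0.115 0.163 [208.         371.06896552]
```

```bash
cat >> h.py <<'E'
from scipy.spatial.transform import Rotation as Ro
def goal(pos,yaw,cur=None):
    o=get_obs(); R=Ro.from_euler('xyz',o['tool_rot'],degrees=True)
    if cur is not None: R=Ro.from_euler('xyz',cur[3:],degrees=True)
    p=np.array(o['tool_pos']) if cur is None else np.array(cur[:3])
    G=Ro.from_euler('xyz',[180,0,yaw],degrees=True)
    d=R.inv().apply(np.array(pos)-p); w=(R.inv()*G).as_rotvec(degrees=True)
    print('shift',d.round(4),'rot',w.round(2), 't',o['time_s'],'F',o['force'].round(2),'M',o['wrist_torque'].round(3),'w',round(o['grip_width'],4))
E
python3 -c "
from h import *
goal([.4766,.2297,.22],100.6)"
```

```text
shift [-0.3864 -0.2887 -0.0235] rot [ 1.000e-02 -0.000e+00  6.205e+01] t 1.35 F [-0.99 -0.95 -0.04] M [0.01  0.061 0.004] w 0.0869
```

arm_command(targets=[[[-0.0386,-0.0289,-0.025,0,0,6.2,-1],[-0.077,-0.058,-0.025,0,0,12.4,-1],[-0.116,-0.087,-0.025,0,0,18.6,-1],[-0.1546,-0.1155,-0.025,0,0,24.8,-1],[-0.193,-0.144,-0.025,0,0,31,-1],[-0.232,-0.173,-0.025,0,0,37.2,-1],[-0.27,-0.202,-0.025,0,0,43.4,-1],[-0.309,-0.231,-0.025,0,0,49.6,-1],[-0.348,-0.26,-0.025,0,0,55.8,-1],[-0.3864,-0.2887,-0.024,0,0,62,-1]]])

```text
time_s: 2.35
tool_pos: [0.4776, 0.228, 0.221]
tool_rot: [179.9, -0.0, 100.4]
force: [1.7, 1.5, 0.2]
grip_width: 0.0871
```

```bash
python3 -c "
from h import *
o=get_obs();print(o['qpos'].round(1),o['tool_pos'],o['tool_rot'])
c=shot('wrist','w1');P=cloud(c)
hsv=cv2.cvtColor(c['img'],cv2.COLOR_RGB2HSV);Z=P[...,2]
m=(hsv[...,0]<=20)&(hsv[...,0]>=4)&(hsv[...,1]>120)&(hsv[...,2]>50)&(Z>.15)&(Z<.175)
if m.sum():
  r=cv2.minAreaRect((P[m][:,:2]*1000).astype(np.float32));print(m.sum(),r,np.median(P[m],0))
m=(Z>.022)&(Z<.04)&(abs(P[...,0]-.4766)<.1)&(abs(P[...,1]-.23)<.2)
r=cv2.minAreaRect((P[m][:,:2]*1000).astype(np.float32));print(m.sum(),r)
goal([.4766,.2297,.118],100.6)"
```

```text
[-46.9   2.6  19.2  98.9  -0.9  78.5 -17.1] [0.47763679 0.22796222 0.22101845] [ 1.79930722e+02 -4.53545909e-02  1.00398036e+02]
376 ((475.7391357421875, 232.5162353515625), (10.85444450378418, 25.875574111938477), 10.416376113891602) [0.47556854 0.23369488 0.15824813]
5595 ((472.84185791015625, 249.753662109375), (60.14864730834961, 234.3512420654297), 10.398143768310547)
shift [ 0.0128 -0.005   0.103 ] rot [ 0.22  0.29 -1.13] t 2.4 F [ 4.07 -6.41  0.76] M [-0.55  -0.268  0.006] w 0.0868
```

View pics/w1.png

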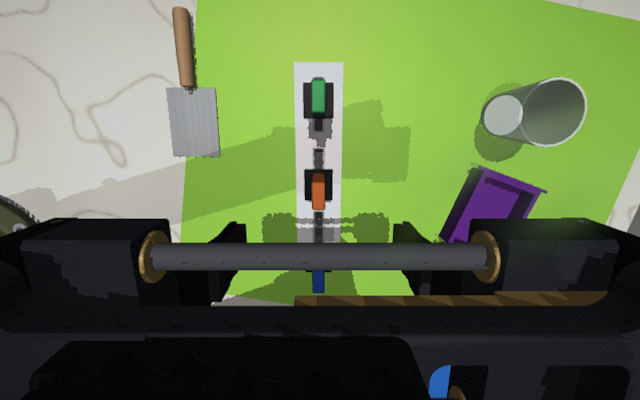

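arm_command(targets=[[[0,0,0,0,0,0,-1],[0,0,0,0,0,0,-1]]])

```text
time_s: 2.6
tool_pos: [0.4762, 0.2303, 0.2205]
tool_rot: [-180.0, -0.1, 100.7]
force: [-0.1, -0.1, 0.3]
grip_width: 0.087
```

```bash
cat >> h.py <<'E'
def amber(c):
    P=cloud(c);hsv=cv2.cvtColor(c['img'],cv2.COLOR_RGB2HSV);Z=P[...,2]
    return P,(hsv[...,0]<=20)&(hsv[...,0]>=4)&(hsv[...,1]>120)&(hsv[...,2]>50)
E
python3 -c "
from h import *
goal([.476,.2305,.118],100.6)
c=shot('wrist','w2');P,a=amber(c);Z=P[...,2]
m=a&(Z>.15)&(Z<.175)
r=cv2.minAreaRect((P[m][:,:2]*1000).astype(np.float32));print(m.sum(),r,np.median(P[m],0))
m=(Z>.022)&(Z<.04)&(abs(P[...,0]-.4766)<.1)&(abs(P[...,1]-.23)<.2)
r=cv2.minAreaRect((P[m][:,:2]*1000).astype(np.float32));print(m.sum(),r)
goal([.476,.2305,.118],100.6)"
```

```text
shift [ 2.000e-04 -1.000e-04  1.025e-01] rot [-0.01 -0.05  0.09] t 2.6 F [-0.06 -0.13  0.31] M [-0.035  0.134 -0.026] w 0.087
387 ((475.9941711425781, 232.45411682128906), (11.66726016998291, 26.238065719604492), 10.54861831665039) [0.47554621 0.23382103 0.15822144]
5492 ((472.3778076171875, 252.2764129638672), (60.17741775512695, 229.90113830566406), 10.350125312805176)
shift [-7.000e-04  1.000e-04  1.025e-01] rot [-0.01 -0.05  0.2 ] t 2.65 F [-0.53  1.03  0.38] M [-0.098  0.027  0.017] w 0.087
```

arm_command(targets=[[[0.001,0,0.03,0,0,0,-1],[0.001,0,0.06,0,0,0,-1],[0.001,0,0.085,0,0,0,-1],[0.001,0,0.1025,0,0,0,-1],[0.001,0,0.1025,0,0,0,-1],[0.001,0,0.1025,0,0,0,1],[0.001,0,0.1025,0,0,0,1],[0.001,0,0.1025,0,0,0,1],[0.001,0,0.1025,0,0,0,1],[0.001,0,0.1025,0,0,0,1]]], newtons=45)

```text
time_s: 3.65
tool_pos: [0.4767, 0.2308, 0.1185]
tool_rot: [179.9, -0.0, 100.7]
force: [-0.1, 0.1, -0.0]
grip_width: 0.055
```

```bash
python3 -c "
from h import *
goal([.4762,.2313,.20],100.6)"
```

```text
shift [ 0.0006 -0.0003 -0.0815] rot [ 0.05 -0.03  0.05] t 3.65 F [-0.06  0.13 -0.01] M [-0.018  0.078  0.021] w 0.055
```

arm_command(targets=[[[0,0,0,0,0,0,1],[0,0,0,0,0,0,1],[0,0,0,0,0,0,1],[0,0,0,0,0,0,1],[0,0,0,0,0,0,1],[0,0,0,0,0,0,1],[0,0,0,0,0,0,1],[0,0,0,0,0,0,1]]])

```text
time_s: 4.45
tool_pos: [0.4764, 0.2306, 0.118]
tool_rot: [180.0, -0.0, 100.7]
force: [-0.8, 0.3, 0.5]
grip_width: 0.0118
```

arm_command(targets=[[[0,0,-0.005,0,0,0,1],[0,0,-0.015,0,0,0,1],[0,0,-0.028,0,0,0,1],[0,0,-0.045,0,0,0,1],[0,0,-0.07,0,0,0,1],[0,0,-0.1,0,0,0,1],[0,0,-0.13,0,0,0,1],[0,0,-0.16,0,0,0,1],[0,0,-0.182,0,0,0,1],[0,0,-0.182,0,0,0,1]]])

```text
time_s: 5.45
tool_pos: [0.4782, 0.2314, 0.3047]
tool_rot: [179.6, -0.2, 100.6]
force: [-0.1, -0.1, -0.9]
grip_width: 0.0113
```

```bash
python3 -c "
from h import *
goal([.5242,-.2579,.3],79.9)
shot('scene','s2');c=shot('top','t2');shot('wrist','w3')
goal([.5242,-.2579,.3],79.9)
import cv2
a=cv2.imread('pics/s2.png')[100:300,280:480]; b=cv2.imread('pics/t2.png')[130:280,170:370]
cv2.imwrite('pics/c2.png',np.vstack([cv2.resize(a,(400,400)),]));"
```

```text
shift [-0.4894 -0.0452  0.0028] rot [ 0.38 -0.26 20.74] t 5.45 F [-0.11 -0.06 -0.86] M [-0.052 -0.015 -0.019] w 0.0113
shift [-0.4888 -0.0428 -0.0005] rot [-0.05  0.03 20.75] t 5.6 F [-0.71 -0.23 -1.23] M [-0.076  0.072 -0.014] w 0.0113
```

View pics/c2.png

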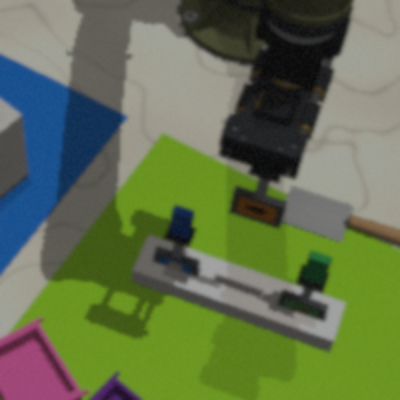

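View pics/w3.png

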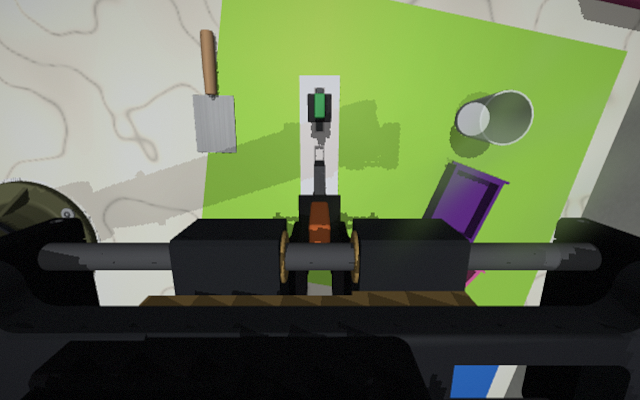

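arm_command(targets=[[[-0.03,-0.0026,0,0,0,2,1],[-0.078,-0.0068,0,0,0,4,1],[-0.127,-0.0111,0,0,0,6,1],[-0.176,-0.0154,0,0,0,8,1],[-0.225,-0.0197,0,0,0,10,1],[-0.274,-0.024,0,0,0,12,1],[-0.323,-0.028,0,0,0,14.5,1],[-0.372,-0.0325,0,0,0,17,1],[-0.421,-0.037,0,0,0,19,1],[-0.46,-0.0405,0,0,0,20.8,1]]])

```text
time_s: 6.6
tool_pos: [0.5198, -0.2326, 0.2989]
tool_rot: [-179.9, 0.0, 79.6]
force: [0.0, -0.7, -1.5]
grip_width: 0.0115
```

arm_command(targets=[[[0,0,0,0,0,0,1],[0,0,0,0,0,0,1],[0,0,0,0,0,0,1]]])

```text
time_s: 6.9
tool_pos: [0.5214, -0.2274, 0.2989]
tool_rot: [-179.9, -0.1, 79.9]
force: [-0.1, 0.6, -2.1]
grip_width: 0.0115
```

```bash
python3 -c "
from h import *
o=get_obs();print(o['tool_pos'],o['tool_rot'])
goal([.5242,-.2579,.3],79.9)
shot('scene','s3');c=shot('top','t3');shot('wrist','w4')
a=cv2.imread('pics/s3.png')[70:250,150:350]; b=cv2.imread('pics/t3.png')[120:270,340:520]
cv2.imwrite('pics/c3.png',np.hstack([cv2.resize(a,(400,360)),cv2.resize(b,(400,360))]));"
```

```text
[ 0.52139216 -0.22739561  0.29894544] [-1.79896731e+02 -6.92650520e-02  7.99466630e+01]
shift [-0.0295  0.0081 -0.0011] rot [-0.1  -0.07  0.05] t 6.9 F [-0.07  0.56 -2.06] M [-0.102 -0.009  0.003] w 0.0115
```

View pics/c3.png

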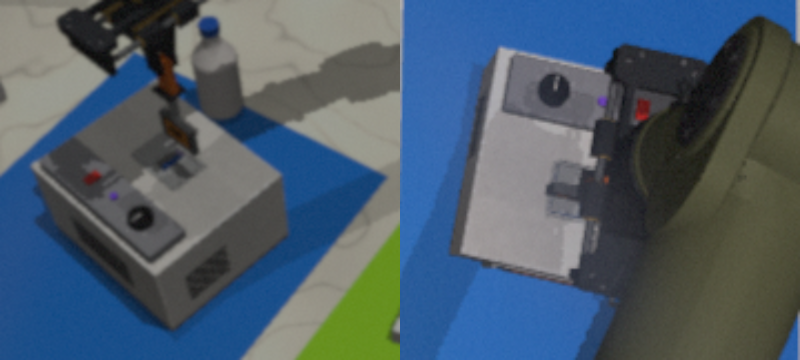

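View pics/w4.png

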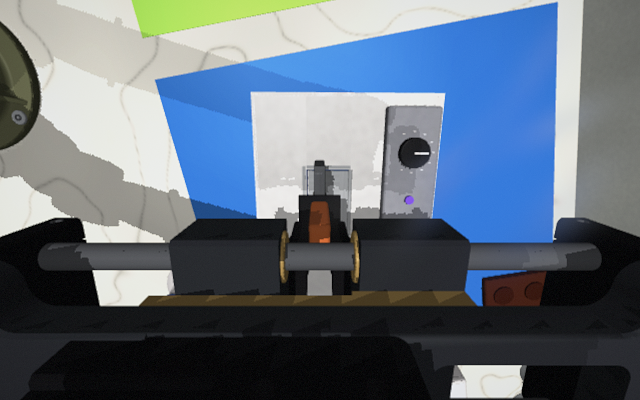

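```bash
python3 -c "
from h import *
yaw=np.radians(-10.1); ex=np.array([np.cos(yaw),np.sin(yaw)]); ey=np.array([-ex[1],ex[0]])
T=np.array([.52139,-.2274]); M=np.array([.5242,-.2579])
for n in ['s3','w4']:
    c=dict(np.load(f'pics/{n}.npz')); P=cloud(c); 
    for nm,lo,hi in [('plate',.193,.232),('collar',.283,.292),('grip',.293,.34)]:
        d=(P[...,:2]-T); a=d@ex; b=d@ey; Z=P[...,2]
        m=(Z>lo)&(Z<hi)&(abs(a)<.025)&(abs(b)<.05)
        if m.sum(): 
            A,B=a[m]*1000,b[m]*1000
            print(n,nm,m.sum(),'x',np.percentile(A,[2,50,98]).round(1),'y',np.percentile(B,[1,5,50,95,99]).round(1),'z',np.percentile(Z[m],[2,50,98]).round(4))
    hsv=cv2.cvtColor(c['img'],cv2.COLOR_RGB2HSV)
    d=(P[...,:2]-M); a=d@ex*1000; b=d@ey*1000
    m=(Z>.13)&(Z<.175)&(abs(b)<160)&(abs(a)<160)
    print(n,'box x',np.percentile(a[m],[.3,1,99,99.7]).round(1),'y',np.percentile(b[m],[.3,1,99,99.7]).round(1))
c=dict(np.load('pics/w4.npz'));a=c['img'][90:240,240:460,::-1];cv2.imwrite('pics/w4c.png',cv2.resize(a,None,fx=3.5,fy=3.5))
c=dict(np.load('pics/s3.npz'));a=c['img'][80:190,190:300,::-1];cv2.imwrite('pics/s3c.png',cv2.resize(a,None,fx=5,fy=5))
"
```

```text
s3 plate 158 x [-3.4  5.6  7.5] y [-28.3 -25.9   7.6  30.5  31.3] z [0.1942 0.2135 0.2307]
s3 collar 73 x [-12.9   8.9  16.8] y [-15.6 -14.3   7.6  17.2  18. ] z [0.2864 0.2895 0.2915]
s3 grip 164 x [-11.4   6.1  16.8] y [-11.   -8.6   9.4  13.7  15.3] z [0.2938 0.325  0.3397]
s3 box x [-84.4 -82.  135.1 135.6] y [-129.6 -126.3  130.6  131.7]
w4 plate 56 x [-5.8  0.3  5.6] y [ 2.5  3.6 32.3 32.5 32.5] z [0.1979 0.2141 0.2289]
w4 collar 797 x [-14.1   0.7  14.9] y [-1.2  0.2 11.9 18.8 19.2] z [0.288  0.2899 0.2913]
w4 grip 918 x [-13.    0.2  13.8] y [ 5.   7.  13.3 15.2 15.3] z [0.296  0.3325 0.3399]
w4 box x [-85.7 -84.2 125.3 132.9] y [-122.4 -112.1  130.8  131.8]
```

View pics/w4c.png

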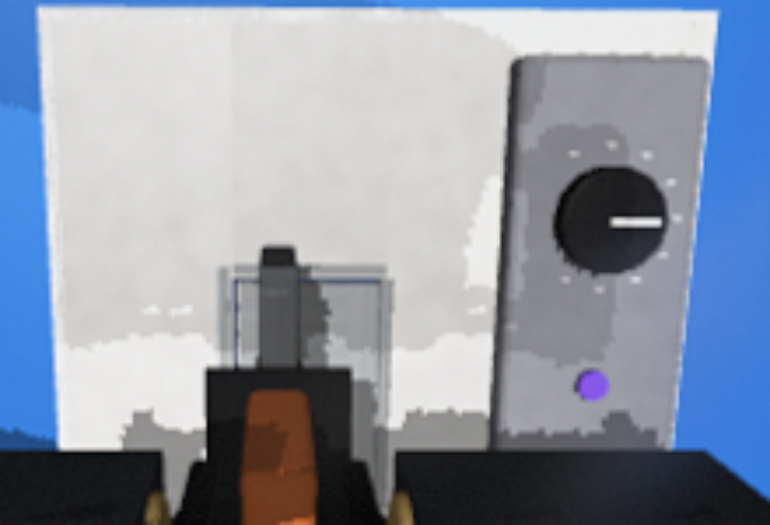

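View pics/s3c.png

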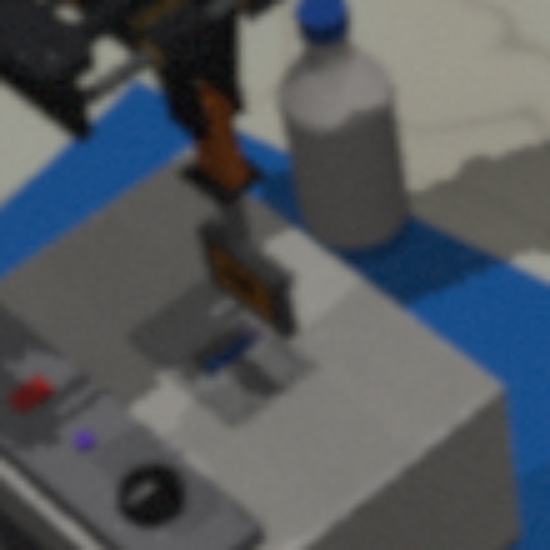

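```bash
cat >> h.py <<'E'
_y=np.radians(-10.1); EX=np.array([np.cos(_y),np.sin(_y)]); EY=np.array([-EX[1],EX[0]]); M=np.array([.5242,-.2579])
def st():
    o=get_obs(); d=np.array(o['tool_pos'])[:2]-M; F=np.array(o['force']);Q=np.array(o['wrist_torque'])
    print('t',round(o['time_s'],2),'bx %.2f by %.2f foot depth %.2f'%(d@EX*1e3,d@EY*1e3,(.248-o['tool_pos'][2])*1e3),'F x %.2f y %.2f z %.2f'%(F[:2]@EX,F[:2]@EY,F[2]),'M',(Q[:2]@EX).round(3),(Q[:2]@EY).round(3),Q[2].round(3),o['tool_rot'].round(2),round(o['grip_width'],4))
E
python3 -c "
from h import *
st()
p=M-.012*EX-.0007*EY
goal([*p,.258],79.9)"
```

```text
t 7.05 bx -7.66 by 29.81 foot depth -51.68 F x -0.88 y -0.08 z -1.87 M -0.102 0.067 -0.001 [-1.7998e+02 -5.0000e-02  8.0020e+01] 0.0115
shift [-0.0305 -0.0044  0.0417] rot [-0.02 -0.05  0.12] t 7.05 F [-0.88  0.08 -1.87] M [-0.089  0.084 -0.001] w 0.0115
```

arm_command(targets=[[[-0.008,-0.001,0,0,0,0,1],[-0.022,-0.003,0.01,0,0,0,1],[-0.0305,-0.0044,0.02,0,0,0,1],[-0.0305,-0.0044,0.032,0,0,0,1],[-0.0305,-0.0044,0.0417,0,0,0,1],[-0.0305,-0.0044,0.0417,0,0,0,1],[-0.0305,-0.0044,0.0417,0,0,0,1],[-0.0305,-0.0044,0.0417,0,0,0,1]]])

```text
time_s: 7.85
tool_pos: [0.5124, -0.2579, 0.2587]
tool_rot: [180.0, -0.0, 79.9]
force: [0.1, -0.2, -1.6]
grip_width: 0.0116
```

```bash
python3 -c "
from h import *
st()
c=shot('scene','s4');shot('wrist','w5');st()
a=c['img'][80:190,170:280,::-1];b=cv2.imread('pics/w5.png')[90:240,240:460]
cv2.imwrite('pics/c4.png',np.hstack([cv2.resize(a,(400,400)),cv2.resize(b,(400,273),)[:,:].repeat(1,0) if 0 else cv2.copyMakeBorder(cv2.resize(b,(400,273)),0,127,0,0,0)]))"
```

```text
t 7.85 bx -11.59 by -2.02 foot depth -10.70 F x 0.16 y -0.15 z -1.62 M -0.131 0.054 -0.068 [179.95  -0.    79.9 ] 0.0116
t 7.95 bx -11.62 by -2.26 foot depth -10.81 F x 0.96 y 0.15 z -1.31 M -0.133 0.034 0.018 [179.94   0.    79.88] 0.0116
```

View pics/c4.png

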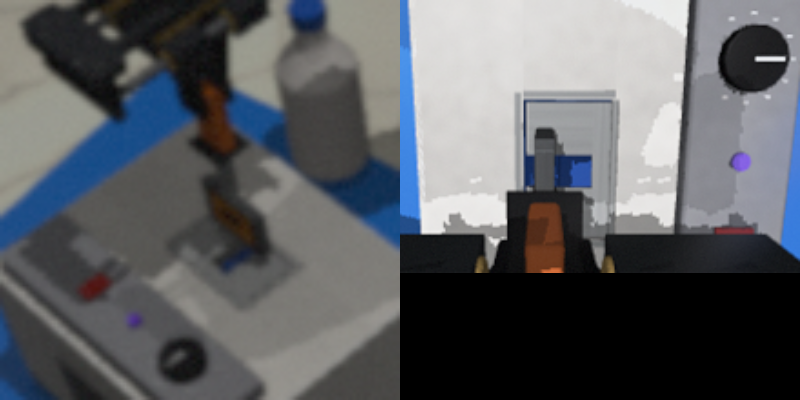

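```bash
python3 -c "
from h import *
for n in ['s4','w5']:
    c=dict(np.load(f'pics/{n}.npz')); P=cloud(c);Z=P[...,2]
    a=(P[...,:2]-M)@EX*1e3; b=(P[...,:2]-M)@EY*1e3
    for nm,lo,hi in [('plate',.153,.19),('collar',.243,.252),('grip',.255,.30)]:
        m=(Z>lo)&(Z<hi)&(abs(a+12)<20)&(abs(b)<45)
        print(n,nm,m.sum(),'x',np.percentile(a[m],[2,50,98]).round(1),'y',np.percentile(b[m],[1,5,50,95,99]).round(1))
    m=(Z>.136)&(Z<.148)&(abs(b)<160)&(abs(a)<160)
    print(n,'box x',np.percentile(a[m],[.3,1]).round(1),'y',np.percentile(b[m],[.3,1,99,99.7]).round(1))
c=dict(np.load('pics/w5.npz'));P=cloud(c);b=(P[...,:2]-M)@EY*1e3;a=(P[...,:2]-M)@EX*1e3
for u in (305,335,345):
  print(u,[(v,int(c['img'][v,u].mean()),round(b[v,u],1),round(P[v,u,2]*1e3)) for v in range(136,152)])
for v in (155,165):
  print(v,[(u,int(c['img'][v,u].mean()),round(a[v,u],1)) for u in list(range(300,316))+list(range(350,366))])
st()
"
```

```text
s4 plate 135 x [-14.   -5.8  -3.9] y [-30.1 -28.4   5.8  28.9  29.9]
s4 collar 66 x [-24.1  -3.4   5.5] y [-17.7 -16.1   4.9  13.7  14.7]
s4 grip 147 x [-22.4  -5.7   5.5] y [-12.7  -9.2   7.1  12.3  13.2]
s4 box x [-84.7 -83.3] y [-129.9 -127.5  130.4  131.7]
w5 plate 54 x [-17.6 -11.9  -6.2] y [-0.1  1.  29.6 29.8 29.8]
w5 collar 803 x [-26.  -11.2   3. ] y [-3.7 -2.4  9.4 16.3 16.6]
w5 grip 1044 x [-24.8 -11.8   1.8] y [ 2.4  3.7  9.8 12.6 12.7]
w5 box x [-85.9 -84.9] y [-123.1 -113.7  131.1  132. ]
305 [(136, 218, np.float64(52.4), 141), (137, 218, np.float64(51.3), 140), (138, 218, np.float64(50.3), 140), (139, 219, np.float64(49.3), 141), (140, 202, np.float64(48.3), 141), (141, 170, np.float64(47.3), 141), (142, 156, np.float64(46.3), 142), (143, 157, np.float64(45.3), 142), (144, 157, np.float64(44.2), 141), (145, 158, np.float64(43.2), 141), (146, 156, np.float64(42.1), 140), (147, 157, np.float64(41.1), 141), (148, 155, np.float64(40.1), 141), (149, 156, np.float64(39.0), 140), (150, 156, np.float64(38.0), 141), (151, 154, np.float64(37.0), 141)]Traceback (most recent call last):
  File "<string>", line 13, in <module>
    print(u,[(v,int(c['img'][v,u].mean()),round(b[v,u],1),round(P[v,u,2]*1e3)) for v in range(136,152)])
                                                          ~~~~~^^^^^^^^^^^^^^
ValueError: cannot convert float NaN to integer
```

```bash
python3 -c "
from h import *
c=dict(np.load('pics/w5.npz'));K=c['K'];R=Rm(c);o=c['origin']
def ray(u,v,z=.1405):
    d=R@np.array([(u-K[0,2])/K[0,0],(v-K[1,2])/K[1,1],1]); p=o+d*(z-o[2])/d[2]; q=p[:2]-M; return (q@EX*1e3).round(1),(q@EY*1e3).round(1)
for u in (320,335,345):
  print(u,[(v,c['img'][v,u].tolist(),ray(u,v)[1]) for v in range(141,150)])
for v in (155,165):
  print(v,[(u,c['img'][v,u].tolist(),ray(u,v)[0]) for u in list(range(303,314))+list(range(350,360))])
st()
"
```

```text
320 [(141, [157, 159, 161], np.float64(47.3)), (142, [159, 162, 164], np.float64(46.2)), (143, [184, 184, 183], np.float64(45.2)), (144, [142, 146, 158], np.float64(44.2)), (145, [54, 70, 101], np.float64(43.2)), (146, [129, 132, 139], np.float64(42.1)), (147, [164, 165, 166], np.float64(41.1)), (148, [162, 164, 165], np.float64(40.1)), (149, [161, 162, 163], np.float64(39.0))]
335 [(141, [154, 156, 158], np.float64(47.2)), (142, [156, 157, 160], np.float64(46.2)), (143, [181, 180, 181], np.float64(45.2)), (144, [158, 162, 172], np.float64(44.2)), (145, [82, 96, 124], np.float64(43.1)), (146, [122, 126, 137], np.float64(42.1)), (147, [161, 162, 163], np.float64(41.1)), (148, [159, 162, 163], np.float64(40.0)), (149, [160, 163, 164], np.float64(39.0))]
345 [(141, [154, 155, 158], np.float64(47.2)), (142, [155, 157, 159], np.float64(46.2)), (143, [177, 177, 177], np.float64(45.2)), (144, [154, 158, 168], np.float64(44.2)), (145, [71, 81, 109], np.float64(43.1)), (146, [119, 123, 130], np.float64(42.1)), (147, [160, 163, 164], np.float64(41.1)), (148, [158, 160, 162], np.float64(40.0)),
[... 1251 characters left out ...]
, 180, 179], np.float64(-21.5)), (311, [156, 158, 160], np.float64(-20.4)), (312, [158, 159, 162], np.float64(-19.4)), (313, [141, 144, 145], np.float64(-18.3)), (350, [152, 153, 156], np.float64(20.9)), (351, [150, 152, 154], np.float64(22.0)), (352, [152, 155, 156], np.float64(23.1)), (353, [153, 155, 157], np.float64(24.1)), (354, [153, 155, 157], np.float64(25.2)), (355, [144, 147, 149], np.float64(26.2)), (356, [126, 127, 129], np.float64(27.3)), (357, [150, 151, 153], np.float64(28.4)), (358, [144, 146, 149], np.float64(29.4)), (359, [134, 134, 135], np.float64(30.5))]
t 7.95 bx -11.62 by -2.26 foot depth -10.81 F x 0.96 y 0.15 z -1.31 M -0.133 0.034 0.018 [179.94   0.    79.88] 0.0116
```

arm_command(targets=[[[0.0015,-0.0015,0,0,0,0,1],[0.0015,-0.0015,0.002,0,0,0,1],[0.0015,-0.0015,0.005,0,0,0,1],[0.0015,-0.0015,0.008,0,0,0,1],[0.0015,-0.0015,0.011,0,0,0,1],[0.0015,-0.0015,0.014,0,0,0,1],[0.0015,-0.0015,0.017,0,0,0,1],[0.0015,-0.0015,0.02,0,0,0,1]]])

```text
time_s: 8.75
tool_pos: [0.511, -0.2566, 0.2384]
tool_rot: [179.9, 0.0, 79.9]
force: [0.2, 0.2, 1.7]
grip_width: 0.0118
```

```bash
python3 -c "
from h import *
st()"
```

```text
t 8.75 bx -13.19 by -1.00 foot depth 9.62 F x 0.18 y 0.29 z 1.69 M -0.077 -0.072 0.045 [179.95   0.    79.85] 0.0118
```

arm_command(targets=[[[0.0003,0,0.004,0,0,0,1],[0.0003,0,0.008,0,0,0,1],[0.0003,0,0.012,0,0,0,1],[0.0003,0,0.016,0,0,0,1],[0.0003,0,0.02,0,0,0,1],[0.0003,0,0.024,0,0,0,1],[0.0003,0,0.028,0,0,0,1],[0.0003,0,0.032,0,0,0,1],[0.0003,0,0.036,0,0,0,1],[0.0003,0,0.04,0,0,0,1]]])

```text
time_s: 9.75
tool_pos: [0.5104, -0.256, 0.1976]
tool_rot: [-179.9, -0.0, 79.8]
force: [-2.5, 0.5, 0.1]
grip_width: 0.0117
```

```bash
python3 -c "
from h import *
st()"
```

```text
t 9.75 bx -13.95 by -0.60 foot depth 50.37 F x -2.50 y 0.03 z 0.11 M -0.07 1.099 -0.017 [-1.7995e+02 -1.0000e-02  7.9850e+01] 0.0117
```

arm_command(targets=[[[0,0,0.001,0,0,0,1],[0,0,0.002,0,0,0,1],[0,0,0.003,0,0,0,1],[0,0,0.003,0,0,0,1]]])

```text
time_s: 10.15
tool_pos: [0.5108, -0.2561, 0.1953]
tool_rot: [180.0, -0.0, 79.9]
force: [-3.2, 0.6, -0.1]
grip_width: 0.012
```

```bash
python3 -c "
from h import *
st()"
```

```text
t 10.15 bx -13.48 by -0.58 foot depth 52.73 F x -3.21 y 0.08 z -0.08 M -0.084 1.101 -0.026 [ 1.7999e+02 -1.0000e-02  7.9860e+01] 0.012
```

arm_command(targets=[[[0,0,0.001,0,0,0,1],[0,0,0.0015,0,0,0,1],[0,0,0.002,0,0,0,1],[0,0,0.002,0,0,0,1]]])

```text
time_s: 10.55
tool_pos: [0.5108, -0.2561, 0.1932]
tool_rot: [180.0, -0.0, 79.9]
force: [-3.2, -0.2, -0.4]
grip_width: 0.0118
```

arm_command(targets=[[[0,0,0.0005,0,0,0,1],[0,0,0.001,0,0,0,1],[0,0,0.001,0,0,0,1]]])

```text
time_s: 10.85
tool_pos: [0.5107, -0.2561, 0.1922]
tool_rot: [-180.0, -0.0, 79.9]
force: [-3.4, 0.6, -0.5]
grip_width: 0.0116
```

arm_command(targets=[[[0,0,0.0005,0,0,0,1],[0,0,0.001,0,0,0,1],[0,0,0.001,0,0,0,1]]])

```text
time_s: 11.15
tool_pos: [0.511, -0.2562, 0.1917]
tool_rot: [180.0, -0.0, 79.9]
force: [-3.2, 1.5, 3.6]
grip_width: 0.0117
```

arm_command(targets=[[[0,0.0005,0,0,0,0,1],[0,0.001,0,0,0,0,1],[0,0.0015,0,0,0,0,1],[0,0.002,0,0,0,0,1]]])

```text
time_s: 11.55
tool_pos: [0.5125, -0.2565, 0.1913]
tool_rot: [-180.0, -0.0, 79.8]
force: [-4.7, 1.8, 3.8]
grip_width: 0.0112
```

arm_command(targets=[[[0,0.0005,0,0,0,0,1],[0,0.001,0,0,0,0,1],[0,0.0015,0,0,0,0,1],[0,0.002,0,0,0,0,1]]])

```text
time_s: 11.95
tool_pos: [0.5141, -0.2568, 0.191]
tool_rot: [-179.9, -0.0, 79.8]
force: [-5.6, 0.7, 3.8]
grip_width: 0.0117
```

```bash
python3 -c "
from h import *
st()"
```

```text
t 11.95 bx -10.14 by -0.68 foot depth 56.95 F x -5.67 y -0.29 z 3.77 M -0.072 2.034 -0.066 [-1.7992e+02 -1.0000e-02  7.9840e+01] 0.0117
```

arm_command(targets=[[[0,0.0005,-0.0002,0,0,0,1],[0,0.001,-0.0002,0,0,0,1],[0,0.0015,-0.0002,0,0,0,1],[0,0.002,-0.0002,0,0,0,1]]])

```text
time_s: 12.35
tool_pos: [0.5154, -0.2571, 0.1909]
tool_rot: [-179.8, -0.0, 79.8]
force: [-6.7, 2.0, 3.7]
grip_width: 0.0117
```

arm_command(targets=[[[0,0.0005,0,0,0,0,1],[0,0.001,0,0,0,0,1],[0,0.0015,0,0,0,0,1],[0,0.002,0,0,0,0,1]]])

```text
time_s: 12.75
tool_pos: [0.5172, -0.2574, 0.1907]
tool_rot: [-179.8, -0.0, 79.8]
force: [-6.3, 0.4, 2.7]
grip_width: 0.0116
```

```bash
python3 -c "
from h import *
st()"
```

```text
t 12.75 bx -6.99 by -0.75 foot depth 57.27 F x -6.32 y -0.72 z 2.67 M -0.042 2.311 -0.025 [-1.7981e+02 -1.0000e-02  7.9830e+01] 0.0116
```

```bash
python3 -c "
from h import *
c=shot('wrist','w6');s=shot('scene','s6');P=cloud(c);Z=P[...,2]
a=(P[...,:2]-M)@EX*1e3; b=(P[...,:2]-M)@EY*1e3
for nm,lo,hi in [('collar',.165,.187),('griplow',.188,.2),('griphi',.21,.235)]:
    m=(Z>lo)&(Z<hi)&(abs(a+7)<25)&(abs(b)<20)
    print(nm,m.sum(),np.percentile(a[m],[2,50,98]).round(1),np.percentile(b[m],[2,50,98]).round(1),np.polyfit(a[m],Z[m]*1e3,1) if m.sum() else 0)
A=c['img'][90:240,240:460,::-1];cv2.imwrite('pics/w6c.png',cv2.resize(A,None,fx=3.5,fy=3.5))
A=s['img'][80:190,190:300,::-1];cv2.imwrite('pics/s6c.png',cv2.resize(A,None,fx=5,fy=5))
st()"
```

```text
collar 800 [-24.3 -11.5   4.8] [-1.9 11.1 17.9] [-5.93475688e-02  1.80732881e+02]
griplow 91 [-14.6  -9.2  -3.3] [12.4 13.8 14.2] [5.33049761e-02 1.94770526e+02]
griphi 972 [-20.5  -7.1   6.9] [ 4.1 10.7 14.1] [2.77213576e-02 2.27071005e+02]
t 12.85 bx -7.03 by -0.71 foot depth 57.33 F x -6.90 y 1.04 z 3.36 M -0.106 2.302 -0.029 [-1.798e+02 -1.000e-02  7.983e+01] 0.0112
```

View pics/w6c.png

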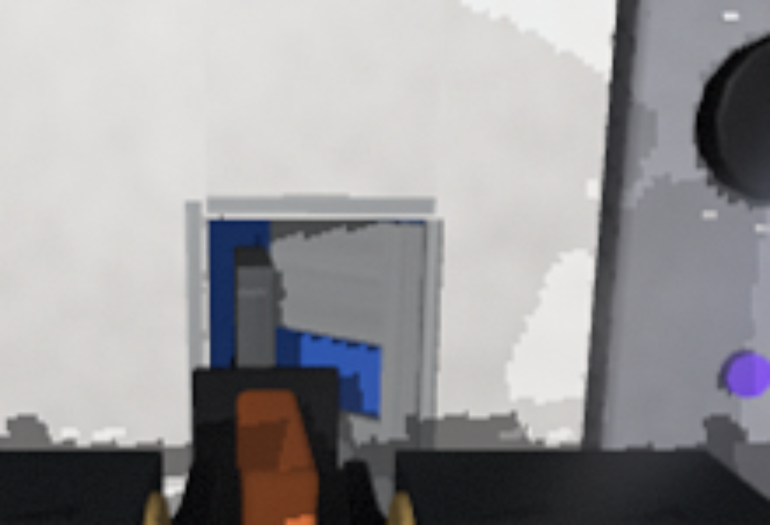

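View pics/s6c.png

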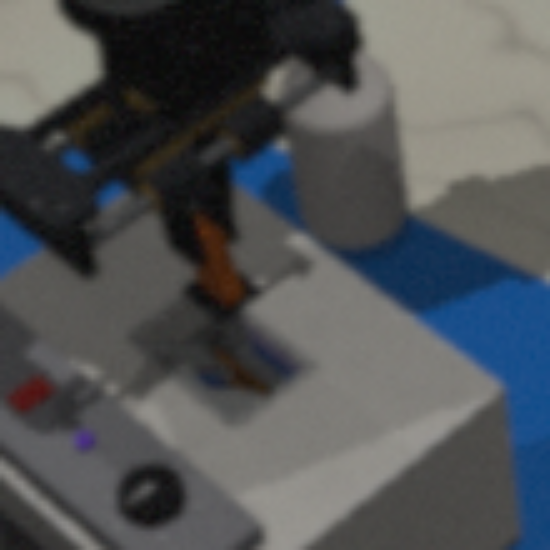

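arm_command(targets=[[[0,0,-0.0015,0,0,0,1],[0,0,-0.003,0,0,0,1],[0,0,-0.003,0,0,0,1],[0,0,-0.003,0,0,0,1]]], newtons=60)

```text
time_s: 13.25
tool_pos: [0.5158, -0.257, 0.1921]
tool_rot: [-179.6, -0.0, 79.8]
force: [-6.6, 0.9, -3.4]
grip_width: 0.0115
```

```bash
cat >> h.py <<'E'
def tilt(tag):
    c=shot('wrist',tag);P=cloud(c);Z=P[...,2];o=get_obs();t=np.array(o['tool_pos'])
    a=(P[...,:2]-M)@EX*1e3; b=(P[...,:2]-M)@EY*1e3; a0=(t[:2]-M)@EX*1e3
    m=(Z>t[2]-.02)&(Z<t[2]-.004)&(abs(a-a0)<25)&(b<18)&(b>-20)&(c['img'].max(-1)<90)
    A,Zm,B=a[m],Z[m]*1e3,b[m]
    for _ in range(4):
        p,*_r=np.linalg.lstsq(np.c_[A,B,np.ones_like(A)],Zm,rcond=None); r=Zm-np.c_[A,B,np.ones_like(A)]@p; k=abs(r)<2; A,B,Zm=A[k],B[k],Zm[k]
    mid=np.percentile(A,[1,99])
    print('collar n',len(A),'tilt rad %.4f (neg: foot to -x) ytilt %.4f'%(p[0],p[1]),'x edges',mid.round(1),'mid',mid.mean().round(2),'y+',np.percentile(B,99).round(1),'z',np.median(Zm).round(1),'foot bx wrist-frame',(mid.mean()+p[0]*98).round(1))
    st(); return c
E
python3 -c "
from h import *
st()
tilt('w7')"
```

```text
t 13.25 bx -8.41 by -0.57 foot depth 55.95 F x -6.70 y -0.26 z -3.44 M -0.255 2.312 0.008 [-1.7961e+02 -2.0000e-02  7.9820e+01] 0.0115
collar n 755 tilt rad -0.0491 (neg: foot to -x) ytilt 0.0033 x edges [-25.1   4.2] mid -10.45 y+ 17.8 z 182.5 foot bx wrist-frame -15.3
t 13.3 bx -8.36 by -0.50 foot depth 55.98 F x -7.01 y 0.25 z -2.93 M -0.222 2.304 0.009 [-1.7961e+02 -2.0000e-02  7.9820e+01] 0.0115
```

arm_command(targets=[[[0,0.001,-0.002,0,0,0,1],[0,0.003,-0.003,0,0,0,1],[0,0.005,-0.003,0,0,0,1],[0,0.007,-0.003,0,0,0,1],[0,0.009,-0.003,0,0,0,1],[0,0.011,-0.003,0,0,0,1],[0,0.013,-0.003,0,0,0,1],[0,0.015,-0.003,0,0,0,1]]])

```text
time_s: 14.1
tool_pos: [0.5329, -0.2598, 0.1964]
tool_rot: [-179.9, -0.0, 79.9]
force: [-4.1, 1.5, -2.2]
grip_width: 0.0117
```

```bash
python3 -c "
from h import *
st()
tilt('w8')"
```

```text
t 14.1 bx 8.88 by -0.38 foot depth 51.58 F x -4.33 y 0.71 z -2.19 M -0.105 1.683 -0.064 [-1.7989e+02 -2.0000e-02  7.9850e+01] 0.0117
collar n 735 tilt rad -0.0395 (neg: foot to -x) ytilt 0.0012 x edges [-7.2 22.1] mid 7.46 y+ 17.9 z 186.8 foot bx wrist-frame 3.6
t 14.15 bx 9.48 by -0.35 foot depth 51.31 F x -3.89 y 0.24 z -3.69 M -0.146 1.603 -0.025 [-179.94   -0.     79.87] 0.0109
```

arm_command(targets=[[[0,0.001,0,-0.5,0,0,1],[0,0.002,0,-1,0,0,1],[0,0.0035,0,-1.5,0,0,1],[0,0.005,0,-2,0,0,1],[0,0.006,0,-2,0,0,1],[0,0.006,0,-2,0,0,1]]])

```text
time_s: 14.75
tool_pos: [0.5393, -0.2613, 0.1977]
tool_rot: [178.0, -0.0, 79.9]
force: [-5.0, 1.2, -2.7]
grip_width: 0.0113
```

```bash
python3 -c "
from h import *
st()
tilt('w9')"
```

```text
t 14.75 bx 15.50 by -0.66 foot depth 50.34 F x -5.16 y 0.29 z -2.71 M -0.16 1.848 -0.011 [ 1.7799e+02 -1.0000e-02  7.9860e+01] 0.0113
collar n 743 tilt rad -0.0045 (neg: foot to -x) ytilt -0.0015 x edges [-0.7 28.5] mid 13.89 y+ 17.8 z 188.0 foot bx wrist-frame 13.4
t 14.8 bx 15.50 by -0.67 foot depth 50.34 F x -4.88 y 0.34 z -1.28 M -0.095 1.839 0.016 [177.99  -0.    79.85] 0.0114
```

arm_command(targets=[[[0,0,0.0015,0,0,0,1],[0,0,0.003,0,0,0,1],[0,0,0.004,0,0,0,1],[0,0,0.005,0,0,0,1],[0,0,0.005,0,0,0,1]]])

```text
time_s: 15.3
tool_pos: [0.5396, -0.2614, 0.1928]
tool_rot: [178.0, 0.0, 79.8]
force: [-4.4, 0.7, 0.2]
grip_width: 0.0111
```

arm_command(targets=[[[0,0,0.0005,0,0,0,1],[0,0,0.001,0,0,0,1],[0,0,0.001,0,0,0,1]]])

```text
time_s: 15.6
tool_pos: [0.5397, -0.2615, 0.1921]
tool_rot: [178.0, -0.0, 79.8]
force: [-5.4, 1.2, 0.6]
grip_width: 0.0111
```

```bash
python3 -c "
from h import *
st()"
```

```text
t 15.6 bx 15.92 by -0.81 foot depth 55.91 F x -5.47 y 0.21 z 0.62 M -0.077 1.971 -0.055 [177.96  -0.    79.85] 0.0111
```

arm_command(targets=[[[0,0,0.0005,0,0,0,1],[0,0,0.0007,0,0,0,1],[0,0,0.0007,0,0,0,1]]])

```text
time_s: 15.9
tool_pos: [0.54, -0.2616, 0.1919]
tool_rot: [177.9, 0.0, 79.9]
force: [-5.2, 1.6, 3.7]
grip_width: 0.0115
```

arm_command(targets=[[[0,0,0.0003,0,0,0,1],[0,0,0.0006,0,0,0,1],[0,0,0.0006,0,0,0,1]]])

```text
time_s: 16.2
tool_pos: [0.5401, -0.2617, 0.1916]
tool_rot: [177.9, -0.0, 79.8]
force: [-5.9, 0.8, 4.0]
grip_width: 0.0114
```

arm_command(targets=[[[0,-0.0007,0,0,0,0,1],[0,-0.0014,0,0,0,0,1],[0,-0.0021,0,0,0,0,1],[0,-0.0028,0,0,0,0,1]]])

```text
time_s: 16.6
tool_pos: [0.538, -0.2612, 0.1914]
tool_rot: [177.8, 0.0, 79.9]
force: [-4.0, 1.1, 4.1]
grip_width: 0.0116
```

```bash
python3 -c "
from h import *
st()
tilt('w10')"
```

```text
t 16.6 bx 14.13 by -0.87 foot depth 56.59 F x -4.09 y 0.40 z 4.07 M -0.024 1.477 -0.061 [1.7782e+02 1.0000e-02 7.9850e+01] 0.0116
collar n 748 tilt rad 0.0073 (neg: foot to -x) ytilt -0.0048 x edges [-1.4 27.8] mid 13.17 y+ 17.8 z 181.8 foot bx wrist-frame 13.9
t 16.65 bx 14.04 by -0.86 foot depth 56.70 F x -4.26 y -0.84 z 4.19 M -0.014 1.485 0.01 [1.7783e+02 1.0000e-02 7.9850e+01] 0.0114
```

Foot still at about +14, tilt now slightly the other way. Continuing the −x sweep.

arm_command(targets=[[[0,-0.0008,0,0,0,0,1],[0,-0.0016,0,0,0,0,1],[0,-0.0024,0,0,0,0,1],[0,-0.0032,0,0,0,0,1]]])

```text
time_s: 17.05
tool_pos: [0.5354, -0.2606, 0.1909]
tool_rot: [177.8, 0.0, 79.9]
force: [-1.1, 0.1, 5.3]
grip_width: 0.0113
```

```bash
python3 -c "
from h import *
tilt('w11')"
```

```text
collar n 763 tilt rad 0.0259 (neg: foot to -x) ytilt -0.0028 x edges [-3.4 25.9] mid 11.26 y+ 17.9 z 181.3 foot bx wrist-frame 13.8
t 17.1 bx 11.42 by -0.77 foot depth 57.05 F x -1.59 y 0.34 z 4.86 M -0.056 0.441 -0.005 [1.7776e+02 2.0000e-02 7.9860e+01] 0.0115
```

arm_command(targets=[[[0,0,-0.0004,0,0,0,1],[0,0,-0.0008,0,0,0,1],[0,0,-0.0008,0,0,0,1],[0,0,-0.0008,0,0,0,1]]])

```text
time_s: 17.5
tool_pos: [0.5343, -0.2604, 0.191]
tool_rot: [177.9, 0.0, 79.9]
force: [-0.3, 0.8, 4.3]
grip_width: 0.0116
```

```bash
python3 -c "
from h import *
tilt('w12')"
```

```text
collar n 759 tilt rad 0.0277 (neg: foot to -x) ytilt -0.0052 x edges [-4.4 25.3] mid 10.43 y+ 17.9 z 181.5 foot bx wrist-frame 13.1
t 17.55 bx 10.29 by -0.64 foot depth 56.99 F x 0.72 y -1.63 z 4.58 M -0.22 -0.047 -0.03 [1.7793e+02 1.0000e-02 7.9860e+01] 0.0113
```

arm_command(targets=[[[0,0,-0.0005,0,0,0,1],[0,0,-0.001,0,0,0,1],[0,0,-0.001,0,0,0,1]]])

```text
time_s: 17.85
tool_pos: [0.5332, -0.2602, 0.1916]
tool_rot: [178.1, -0.0, 79.8]
force: [-0.6, -0.1, 4.1]
grip_width: 0.0115
```

```bash
python3 -c "
from h import *
tilt('w13')"
```

```text
collar n 756 tilt rad 0.0213 (neg: foot to -x) ytilt -0.0042 x edges [-5.7 23.6] mid 8.92 y+ 17.8 z 181.9 foot bx wrist-frame 11.0
t 17.9 bx 9.28 by -0.64 foot depth 56.45 F x -0.52 y -0.05 z 4.05 M -0.193 0.442 -0.05 [ 1.7805e+02 -1.0000e-02  7.9850e+01] 0.0114
```

arm_command(targets=[[[0,-0.0005,-0.0003,0,0,0,1],[0,-0.001,-0.0004,0,0,0,1],[0,-0.0015,-0.0004,0,0,0,1],[0,-0.002,-0.0004,0,0,0,1]]])

```text
time_s: 18.3
tool_pos: [0.5313, -0.2598, 0.1919]
tool_rot: [178.0, -0.0, 79.9]
force: [-1.1, 0.4, 2.7]
grip_width: 0.0115
```

```bash
python3 -c "
from h import *
tilt('w14')"
```

```text
collar n 759 tilt rad 0.0150 (neg: foot to -x) ytilt 0.0071 x edges [-7.5 21.8] mid 7.11 y+ 17.9 z 182.3 foot bx wrist-frame 8.6
t 18.35 bx 7.30 by -0.59 foot depth 56.07 F x -0.46 y -0.45 z 2.55 M -0.157 0.617 0.049 [ 1.7803e+02 -1.0000e-02  7.9850e+01] 0.0113
```

Sliding well at light force (foot +8.6). Continuing.

arm_command(targets=[[[0,-0.0005,0,0,0,0,1],[0,-0.001,0,0,0,0,1],[0,-0.0015,0,0,0,0,1],[0,-0.002,0,0,0,0,1]]])

```text
time_s: 18.75
tool_pos: [0.5296, -0.2594, 0.192]
tool_rot: [178.0, -0.0, 79.9]
force: [-2.1, -0.1, 2.6]
grip_width: 0.0113
```

arm_command(targets=[[[0,-0.0005,0,0,0,0,1],[0,-0.001,0,0,0,0,1],[0,-0.0015,0,0,0,0,1],[0,-0.002,0,0,0,0,1]]])

```text
time_s: 19.15
tool_pos: [0.5277, -0.2591, 0.192]
tool_rot: [178.0, -0.0, 79.9]
force: [-1.4, 0.3, 2.5]
grip_width: 0.0113
```

```bash
python3 -c "
from h import *
tilt('w15')"
```

```text
collar n 754 tilt rad 0.0183 (neg: foot to -x) ytilt 0.0034 x edges [-11.3  18. ] mid 3.38 y+ 17.8 z 182.3 foot bx wrist-frame 5.2
t 19.2 bx 3.56 by -0.61 foot depth 56.05 F x -2.24 y 0.34 z 1.87 M -0.11 0.574 0.027 [ 1.780e+02 -1.000e-02  7.985e+01] 0.0113
```

arm_command(targets=[[[0,-0.0005,0.0003,0,0,0,1],[0,-0.001,0.0003,0,0,0,1],[0,-0.0015,0.0003,0,0,0,1],[0,-0.002,0.0003,0,0,0,1]]])

```text
time_s: 19.6
tool_pos: [0.5259, -0.2588, 0.1917]
tool_rot: [178.0, -0.0, 79.9]
force: [-1.2, 0.1, 3.3]
grip_width: 0.0113
```

arm_command(targets=[[[0,-0.0005,0,0,0,0,1],[0,-0.001,0,0,0,0,1],[0,-0.0015,0,0,0,0,1],[0,-0.002,0,0,0,0,1]]])

```text
time_s: 20.0
tool_pos: [0.5238, -0.2585, 0.1916]
tool_rot: [178.0, -0.0, 79.9]
force: [-1.0, 0.3, 4.0]
grip_width: 0.0118
```

```bash
python3 -c "
from h import *
tilt('w16')"
```

```text
collar n 750 tilt rad 0.0279 (neg: foot to -x) ytilt 0.0015 x edges [-15.2  14.1] mid -0.53 y+ 17.9 z 182.0 foot bx wrist-frame 2.2
t 20.05 bx -0.36 by -0.61 foot depth 56.44 F x -1.47 y 0.23 z 3.19 M -0.124 0.355 -0.003 [ 1.7799e+02 -1.0000e-02  7.9850e+01] 0.0116
```

arm_command(targets=[[[0,0,-0.0001,0.3,0,0,1],[0,0,-0.0001,0.6,0,0,1],[0,0,-0.0001,0.9,0,0,1],[0,0,-0.0001,1.2,0,0,1],[0,-0.0005,-0.0001,1.2,0,0,1],[0,-0.001,-0.0001,1.2,0,0,1]]])

```text
time_s: 20.65
tool_pos: [0.5229, -0.2583, 0.1915]
tool_rot: [179.2, 0.0, 79.9]
force: [-0.2, -0.8, 3.6]
grip_width: 0.0113
```

```bash
python3 -c "
from h import *
tilt('w17')"
```

```text
collar n 759 tilt rad 0.0055 (neg: foot to -x) ytilt -0.0051 x edges [-16.4  12.9] mid -1.71 y+ 17.9 z 182.0 foot bx wrist-frame -1.2
t 20.7 bx -1.40 by -0.66 foot depth 56.44 F x -0.88 y 0.64 z 2.78 M -0.07 0.27 0.01 [179.2   -0.    79.85] 0.0115
```

arm_command(targets=[[[0,-0.0005,0,0,0,0,1],[0,-0.001,0,0,0,0,1],[0,-0.0015,0,0,0,0,1],[0,-0.002,0,0,0,0,1]]])

```text
time_s: 21.1
tool_pos: [0.5208, -0.2579, 0.1915]
tool_rot: [179.2, -0.0, 79.9]
force: [-1.4, 0.1, 3.2]
grip_width: 0.0115
```

arm_command(targets=[[[0,-0.0005,0,0,0,0,1],[0,-0.001,0,0,0,0,1],[0,-0.0015,0,0,0,0,1],[0,-0.002,0,0,0,0,1]]])

```text
time_s: 21.5
tool_pos: [0.5189, -0.2576, 0.1915]
tool_rot: [179.2, -0.0, 79.9]
force: [0.0, -0.7, 3.9]
grip_width: 0.0116
```

```bash
python3 -c "
from h import *
tilt('w18')"
```

```text
collar n 757 tilt rad 0.0071 (neg: foot to -x) ytilt -0.0013 x edges [-20.5   8.9] mid -5.79 y+ 17.9 z 182.0 foot bx wrist-frame -5.1
t 21.55 bx -5.43 by -0.62 foot depth 56.49 F x -0.19 y -0.64 z 4.34 M -0.11 0.228 0.002 [ 1.792e+02 -1.000e-02  7.985e+01] 0.0113
```

arm_command(targets=[[[0,-0.0005,0,0,0,0,1],[0,-0.001,0,0,0,0,1],[0,-0.0015,0,0,0,0,1],[0,-0.002,0,0,0,0,1]]])

```text
time_s: 21.95
tool_pos: [0.516, -0.2569, 0.1906]
tool_rot: [179.3, -0.0, 79.8]
force: [-1.2, 0.0, -1.2]
grip_width: 0.0111
```

arm_command(targets=[[[0,-0.0005,0,0,0,0,1],[0,-0.001,0,0,0,0,1],[0,-0.0015,0,0,0,0,1],[0,-0.002,0,0,0,0,1]]])

```text
time_s: 22.35
tool_pos: [0.5148, -0.2566, 0.1909]
tool_rot: [179.2, -0.0, 79.9]
force: [-0.5, -0.8, -4.5]
grip_width: 0.0113
```

```bash
python3 -c "
from h import *
tilt('w19')"
```

```text
collar n 746 tilt rad 0.0022 (neg: foot to -x) ytilt 0.0044 x edges [-24.6   4.8] mid -9.91 y+ 17.8 z 181.3 foot bx wrist-frame -9.7
t 22.4 bx -9.54 by -0.48 foot depth 57.05 F x -0.85 y -0.16 z -5.45 M -0.16 0.164 -0.072 [ 1.7922e+02 -1.0000e-02  7.9850e+01] 0.0116
```

arm_command(targets=[[[0,0,0.0005,0,0,0,1],[0,0,0.001,0,0,0,1],[0,0,0.0015,0,0,0,1],[0,0,0.002,0,0,0,1],[0,0,0.002,0,0,0,1]]])

```text
time_s: 22.9
tool_pos: [0.5152, -0.257, 0.1899]
tool_rot: [179.1, 0.0, 79.9]
force: [-1.6, 0.2, 1.5]
grip_width: 0.0114
```

```bash
python3 -c "
from h import *
tilt('w20')"
```

```text
collar n 754 tilt rad 0.0084 (neg: foot to -x) ytilt 0.0065 x edges [-24.1   5.2] mid -9.49 y+ 17.8 z 180.3 foot bx wrist-frame -8.7
t 22.95 bx -9.00 by -0.72 foot depth 58.14 F x -1.57 y -0.33 z 0.72 M -0.055 0.357 -0.045 [179.15  -0.    79.85] 0.0115
```

arm_command(targets=[[[0,0,0.0007,0,0,0,1],[0,0,0.0014,0,0,0,1],[0,0,0.0021,0,0,0,1],[0,0,0.0021,0,0,0,1]]])

```text
time_s: 23.35
tool_pos: [0.515, -0.2569, 0.1873]
tool_rot: [179.2, 0.0, 79.9]
force: [-1.2, 0.1, 0.5]
grip_width: 0.0111
```

```bash
python3 -c "
from h import *
tilt('w21')"
```

```text
collar n 753 tilt rad 0.0067 (neg: foot to -x) ytilt -0.0012 x edges [-24.3   5. ] mid -9.69 y+ 17.8 z 177.7 foot bx wrist-frame -9.0
t 23.4 bx -9.23 by -0.66 foot depth 60.74 F x -0.95 y -0.11 z -0.08 M -0.087 0.292 -0.082 [179.19   0.    79.85] 0.0113
```

arm_command(targets=[[[0,0,0.001,0,0,0,1],[0,0,0.002,0,0,0,1],[0,0,0.003,0,0,0,1],[0,0,0.004,0,0,0,1],[0,0,0.005,0,0,0,1],[0,0,0.006,0,0,0,1],[0,0,0.007,0,0,0,1],[0,0,0.008,0,0,0,1]]])

```text
time_s: 24.2
tool_pos: [0.5151, -0.2569, 0.1792]
tool_rot: [179.2, -0.0, 79.9]
force: [-1.3, 0.2, 0.5]
grip_width: 0.0116
```

```bash
python3 -c "
from h import *
tilt('w22')"
```

```text
collar n 752 tilt rad 0.0078 (neg: foot to -x) ytilt 0.0010 x edges [-24.3   5. ] mid -9.66 y+ 17.8 z 169.7 foot bx wrist-frame -8.9
t 24.25 bx -9.23 by -0.58 foot depth 68.88 F x -0.19 y -0.12 z 0.91 M -0.112 0.19 -0.087 [179.21  -0.    79.85] 0.0115
```

arm_command(targets=[[[0,0,0.0012,0,0,0,1],[0,0,0.0024,0,0,0,1],[0,0,0.0036,0,0,0,1],[0,0,0.0048,0,0,0,1],[0,0,0.006,0,0,0,1],[0,0,0.0072,0,0,0,1],[0,0,0.0084,0,0,0,1],[0,0,0.0096,0,0,0,1],[0,0,0.0108,0,0,0,1],[0,0,0.0108,0,0,0,1]]])

```text
time_s: 25.25
tool_pos: [0.5151, -0.2568, 0.1682]
tool_rot: [179.2, -0.0, 79.9]
force: [-1.1, -0.8, 0.0]
grip_width: 0.0114
```

```bash
python3 -c "
from h import *
tilt('w23')"
```

```text
collar n 749 tilt rad 0.0034 (neg: foot to -x) ytilt 0.0070 x edges [-24.3   5. ] mid -9.64 y+ 17.8 z 158.7 foot bx wrist-frame -9.3
t 25.3 bx -9.18 by -0.58 foot depth 79.73 F x -0.12 y -0.15 z -0.00 M -0.172 0.205 -0.077 [179.22  -0.    79.85] 0.0112
```

arm_command(targets=[[[0,0,0.0012,0,0,0,1],[0,0,0.0024,0,0,0,1],[0,0,0.0036,0,0,0,1],[0,0,0.0048,0,0,0,1],[0,0,0.006,0,0,0,1],[0,0,0.0072,0,0,0,1],[0,0,0.0084,0,0,0,1],[0,0,0.0096,0,0,0,1],[0,0,0.0108,0,0,0,1],[0,0,0.0108,0,0,0,1]]])

```text
time_s: 26.3
tool_pos: [0.5153, -0.2569, 0.1576]
tool_rot: [179.2, -0.0, 79.9]
force: [-0.0, 0.2, -1.4]
grip_width: 0.0115
```

```bash
python3 -c "
from h import *
c=tilt('w24');cv2.imwrite('pics/w24c.png',cv2.resize(c['img'][90:240,240:460,::-1],None,fx=3.5,fy=3.5))"
```

```text
collar n 561 tilt rad 0.0127 (neg: foot to -x) ytilt 0.0406 x edges [-24.1   5.2] mid -9.44 y+ 17.8 z 148.0 foot bx wrist-frame -8.2
t 26.35 bx -8.90 by -0.60 foot depth 90.33 F x -0.02 y 0.39 z -1.76 M -0.077 0.079 0.045 [179.2   -0.    79.85] 0.0115
```

View pics/w24c.png

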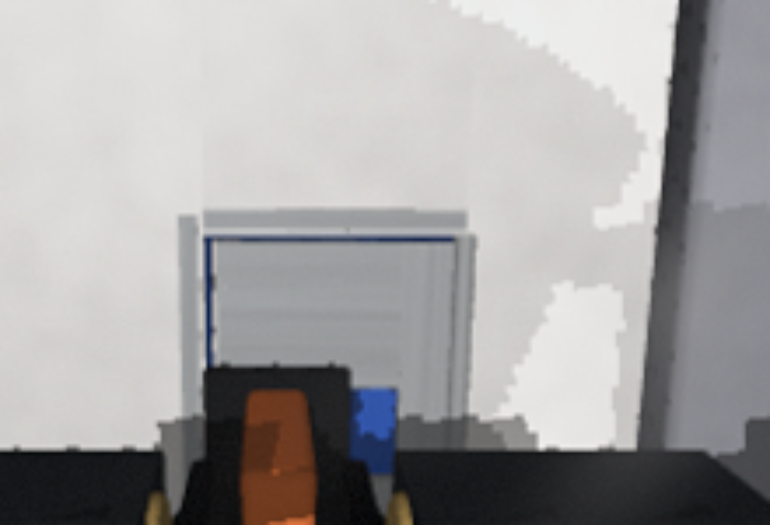

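The flap has sprung shut round the stem and the plate is in the slot. Now I lower it gently to the floor.

arm_command(targets=[[[0,0,0.0008,0,0,0,1],[0,0,0.0016,0,0,0,1],[0,0,0.0024,0,0,0,1],[0,0,0.0032,0,0,0,1],[0,0,0.0036,0,0,0,1],[0,0,0.0036,0,0,0,1]]])

```text
time_s: 26.95
tool_pos: [0.5154, -0.257, 0.1541]
tool_rot: [179.2, -0.0, 79.9]
force: [-1.1, -0.1, -1.1]
grip_width: 0.0114
```

arm_command(targets=[[[0,0,0.0004,0,0,0,1],[0,0,0.0008,0,0,0,1],[0,0,0.0008,0,0,0,1]]])

```text
time_s: 27.25
tool_pos: [0.5154, -0.2569, 0.1533]
tool_rot: [179.2, -0.0, 79.9]
force: [0.3, -0.4, -0.6]
grip_width: 0.0115
```

arm_command(targets=[[[0,0,0.0003,0,0,0,1],[0,0,0.0006,0,0,0,1],[0,0,0.0006,0,0,0,1]]])

```text
time_s: 27.55
tool_pos: [0.5156, -0.257, 0.1531]
tool_rot: [179.2, -0.0, 79.8]
force: [-0.6, -0.1, 0.1]
grip_width: 0.0116
```

arm_command(targets=[[[0,0,0.0003,0,0,0,1],[0,0,0.0006,0,0,0,1],[0,0,0.0006,0,0,0,1]]])

```text
time_s: 27.85
tool_pos: [0.5157, -0.2571, 0.1528]
tool_rot: [179.2, -0.0, 79.9]
force: [-1.4, 0.7, 5.6]
grip_width: 0.0109
```

arm_command(targets=[[[0,0,-0.0004,0,0,0,1],[0,0,-0.0006,0,0,0,1],[0,0,-0.0006,0,0,0,1]]])

```text
time_s: 28.15
tool_pos: [0.5157, -0.2571, 0.1529]
tool_rot: [179.2, 0.0, 79.9]
force: [-0.4, -0.1, 4.2]
grip_width: 0.0114
```

```bash
python3 -c "
from h import *
tilt('w25')"
```

```text
collar n 839 tilt rad 0.0152 (neg: foot to -x) ytilt 0.0636 x edges [-29.1  13.4] mid -7.84 y+ 17.7 z 143.2 foot bx wrist-frame -6.3
t 28.2 bx -8.52 by -0.65 foot depth 95.12 F x 0.11 y 0.09 z 3.50 M -0.01 0.125 -0.007 [179.16   0.    79.86] 0.0116
```

Fully seated (depth 95.1 mm, light contact). Releasing with a moderate opening.

arm_command(targets=[[[0,0,-0.0003,0,0,0,0],[0,0,-0.0003,0,0,0,0],[0,0,-0.0003,0,0,0,0],[0,0,-0.0003,0,0,0,0],[0,0,-0.0003,0,0,0,0],[0,0,-0.0003,0,0,0,0],[0,0,-0.0003,0,0,0,0]]])

```text
time_s: 28.9
tool_pos: [0.5154, -0.257, 0.153]
tool_rot: [179.2, -0.0, 79.9]
force: [0.7, -0.8, 0.6]
grip_width: 0.043
```

```bash
python3 -c "
from h import *
c=tilt('w26');cv2.imwrite('pics/w26c.png',cv2.resize(c['img'][90:260,220:460,::-1],None,fx=3.3,fy=3.3))"
```

```text
collar n 1244 tilt rad 0.0058 (neg: foot to -x) ytilt 0.0441 x edges [-28.7  14. ] mid -7.33 y+ 17.7 z 143.3 foot bx wrist-frame -6.8
t 28.95 bx -8.82 by -0.60 foot depth 94.98 F x 0.56 y -0.21 z 0.76 M -0.084 0.081 0.017 [179.2   -0.    79.85] 0.0433
```

View pics/w26c.png

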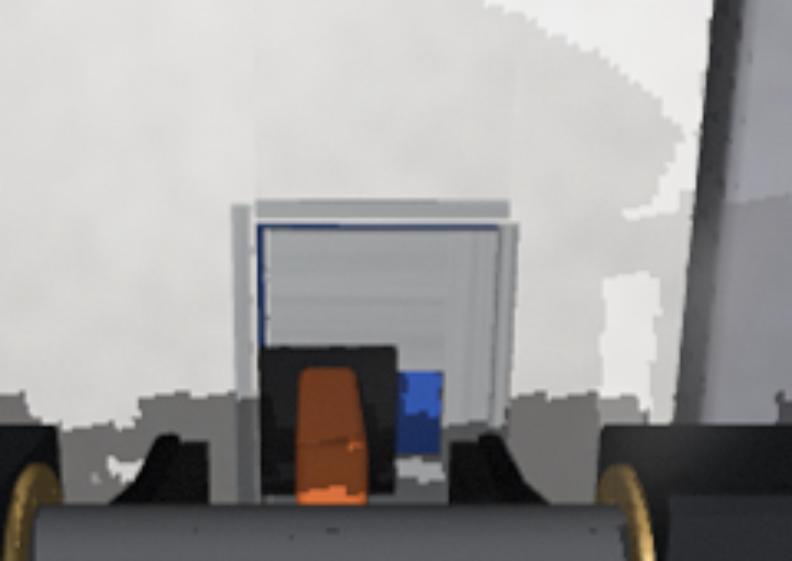

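The fingers are clear of the grip and the holder stands upright. Retreating straight up, then back from the box.

arm_command(targets=[[[0,0,-0.005,0,0,0,0],[0,0,-0.015,0,0,0,0],[0,0,-0.03,0,0,0,0],[0,0,-0.05,0,0,0,0],[0,0,-0.075,0,0,0,0],[0,0,-0.1,0,0,0,0],[0,0,-0.125,0,0,0,0],[0,0,-0.15,0,0,0,0],[0,0,-0.15,0,0,0,0]]])

```text
time_s: 29.85
tool_pos: [0.515, -0.2579, 0.3081]
tool_rot: [178.8, 0.0, 79.8]
force: [-0.2, -0.9, 0.4]
grip_width: 0.0437
```

arm_command(targets=[[[0.03,0,0,0,0,0,0],[0.07,0,0,0,0,0,0],[0.11,0,0,0,0,0,0],[0.15,0,0,0,0,0,0],[0.18,0,0,0,0,0,0],[0.2,0,0,0,0,0,0],[0.2,0,0,0,0,0,0],[0.2,0,0,0,0,0,0]]])

```text
time_s: 30.65
tool_pos: [0.5484, -0.0604, 0.3033]
tool_rot: [179.2, 0.0, 79.9]
force: [0.3, 0.6, 0.3]
grip_width: 0.0435
```

```bash
python3 -c "
from h import *
s=shot('scene','s9');t=shot('top','t9');st()
for n,c in (('s',s),('t',t)):
    P,m=amber(c);Z=P[...,2];a=(P[...,:2]-M)@EX*1e3;b=(P[...,:2]-M)@EY*1e3
    k=m&(abs(a)<50)&(abs(b)<50)&(Z>.13);k2=k&(Z>Z[k].max()-.006)
    print(n,k.sum(),'top',Z[k].max(),'x',np.median(a[k2]),'y',np.median(b[k2]))
A=cv2.resize(s['img'][80:260,180:340,::-1],(400,450));B=cv2.resize(t['img'][120:270,330:500,::-1],(400,353))
cv2.imwrite('pics/c9.png',np.hstack([A,cv2.copyMakeBorder(B,0,97,0,0,0)]))"
```

```text
t 30.75 bx -10.69 by 197.31 foot depth -55.33 F x -1.32 y -0.54 z 1.17 M -0.088 0.044 0.017 [1.7918e+02 3.0000e-02 7.9700e+01] 0.0437
s 98 top 0.1978936510100915 x -5.9688529899550735 y 1.9523961106189882
t 35 top 0.19870865437974206 x -8.487153700000214 y -1.5706263767177782
```

View pics/c9.png

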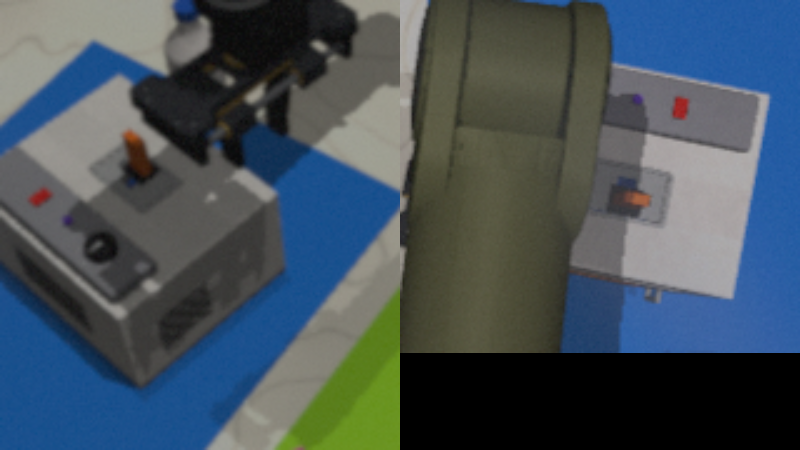

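View pics/s9.png

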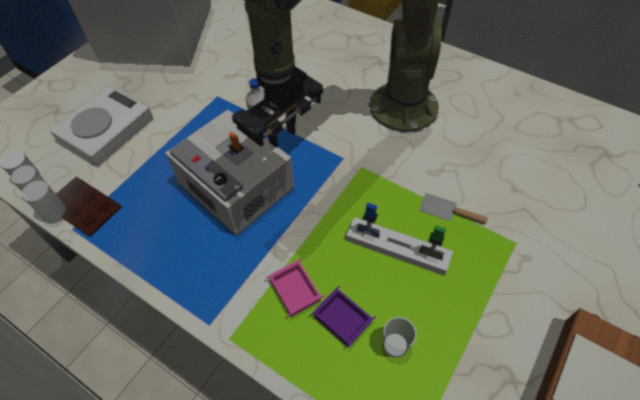

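```bash
python3 -c "
from h import *
for n in ('t9','s9'):
    c=dict(np.load(f'pics/{n}.npz'));P,m=amber(c);Z=P[...,2];a=(P[...,:2]-M)@EX*1e3;b=(P[...,:2]-M)@EY*1e3
    k=m&(abs(a)<50)&(abs(b)<50)&(Z>.13);print(n,np.percentile(Z[k],[50,75,90,95]).round(4))
    k=(Z>.13)&(Z<.15)&(a>-70)&(a<-35)&(abs(b)<80);print('box top',np.median(Z[k]))
for n in ('t0','s0'):
    pass
c=dict(np.load('pics/top0.npz'));P,m=amber(c);Z=P[...,2];k=m&(abs(P[...,0]-.476)<.04)&(abs(P[...,1]-.23)<.03)&(Z>.1);print('stand amber z',np.percentile(Z[k],[50,75,90,95]),'expect .158')
"
```

```text
t9 [0.1948 0.1962 0.1973 0.1978]
box top 0.14127625050621662
s9 [0.1786 0.1923 0.1939 0.1944]
box top 0.1409562074931494
stand amber z [0.15868222 0.1600948  0.1614048  0.16184197] expect .158
```

```bash
python3 -c "
from cell import *
print(sign_off())"
```

```text
the job is handed in; nothing more can be done
None
```

The amber holder is in the curing box, fully home, and I handed the job in at about 31 s of the 72 s limit; the sign-off gives no verdict.

**What I did:**
- I lifted the holder straight out of the stand and pushed it down through the flap.
- I slid the plate's lower edge across the insert until it dropped into the slot, about 9 mm to the door side (-x) of nominal.
- I lowered it gently to the floor and let go. The readings I took showed at most about 7 N sideways and about 7 N of push at the floor, well under the 20 N limit. I only read the force at the end of each move.

**Last checks:**
- **Depth:** the holder's underside was about 95 mm below the mouth at release. In the last pictures the grip top stands 53.5 mm above the box top, against 53 mm nominal.
- **Flap:** it was shut round the stem in the pictures before and after release.
- **Bystanders:** the blue and green holders are still in the stand, and I saw no change to the other items. The arm partly hid the bottle and part of the box in that view.
- **Gripper:** open and clear of the box.

**What went wrong or disagreed:**
- The first feel, sliding away from the door (+x), made the holder tip about 3° without the foot moving. I raised it a little, straightened it and searched the other way.
- The cameras disagreed by 1 to 3 mm on the grip's sideways position.

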